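# Open the blue bayonet cover of a test-bench filter chamber

## Robot

A 7-joint arm with a two-finger parallel gripper is mounted at the origin on the work surface. World frame = base frame: x ahead of the robot, y to its left, z up, the work surface at z = 0. Lengths are in m, angles in degrees, forces in N, time in s.
With the tool pointing down it reaches from about 0.375 to 0.925 m from the base axis. Payload 3.1 kg.
Tool frame: the origin (TCP) lies midway between the tips of the shut fingers; the grasp point (between the pads) lies 19 mm behind it; z points along the fingers, y is the line along which they close (so a half turn about z gives the same grasp; the last joint's range is limited). The gripper opens to 85 mm and grips with 20 to 120 N. Pads are 22 mm wide; open, the fingers measure 114 mm over their backs; the gripper's body (76 mm by 85 mm) begins 54 mm behind the grasp point. The pads swing forward as they close: fully open they stand 13 mm farther back than shut.
Start: joints at [-75.161, 21.939, 2.515, 91.553, -1.026, 66.532, -2.859], TCP at [0.227, 0.609, 0.231] pointing down, gripper open.
Joint ranges: [-149.38, 149.38], [-23.57, 123.04], [-84.95, 90], [0, 143.3], [-89.99, 269.99], [3.08, 112.72], [-163.45, 163.45]. Speed limits (degrees/s): [159.86, 159.86, 180, 180, 180, 180, 180].

## Interface

Orientations are given as a 3x3 rotation matrix whose columns are the frame's x, y, z axes.
In Python, from station import bot, viewer gives the robot as it stands. The module is installed in compiled form; this text tells all that it offers.
- The arm moves only by the shell command python3 -m handwheel 'ROWS' [OPENING] [FORCE]. ROWS is JSON, a list that holds one entry, the list of rows, each a list of 6 numbers: the shift along the tool's x, y, z in cm, then the turn, a rotation vector about the tool's x, y, z in rad. A call has 1 to 8 rows; each row shifts and turns the commanded pose from where the row before left it, along the tool's axes as they then stand; what a row does not reach is not made up. A row lasts 1/8 s, in which the tool goes at most 62.5 mm and 10.7 degrees, less where a joint would pass 70% of its speed; a pose out of reach is approached as far as the arm can. A call is refused whole if a number of a shift passes 6.25 or a number of a turn 0.188, either way. A call with a gripper value outside its range is refused whole. OPENING is the finger opening in cm, from 0 to 8.54, set as the call begins (- or left out, the last holds). The fingers move at their own pace and stop on an object; FORCE is the grip in N (left out, the last holds). Time passes only in rows, so rows that do not move let the fingers close. It gives the time, the measured TCP pose, the force, the opening and the grip force at its end, in the units of the state.
- bot.get_obs(): the state, without advancing time (a new reading comes with each control period).
- viewer.snapshot(name): name is "scene" or "side" or "wrist"; returns a dict with "frame" (480x640x3 uint8, red, green, blue), "vfov" (degrees; the focal length in pixels is half the picture's height over the tangent of half this angle, whatever the lens; pixels are square), "cx", "cy" (the principal point, pixels), "k1" (the pictures are not rectified: a ray, as slopes to the right and down, at radius r is drawn at 1 + k1 r^2 times it, then the intrinsics apply), "cam_to_world" (4x4, takes a point from camera to world coordinates). Camera axes: x right, y up, looking along -z (the intrinsics and any distortion apply to the point x, -y, -z); pixel columns grow to the right and rows downward; lengths in m; the calibration is good to about 2 mm. A picture is of the moment at which its call begins. There is no depth.
- bot.hand_in(): hands the job in; it is judged then, once.
The state is a dict: "clock": time; "joints": joint angles; "qd": joint speeds; "effort": joint torques, N m; "tcp_pos": TCP position; "ee_rot": TCP orientation; "force": force on the tool from outside, world axes, zero at the start; "torque": the same for the moment, N m; "width": finger opening in m; "grasp_force": force on a finger pad.
Only numpy, scipy, OpenCV 4.12 (cv2) and the standard library are available. Lean on these libraries where they do the work, as an engineer would, in place of code of your own. Each camera call takes 0.05 s, during which the arm holds its last target. There are 200 camera calls.

## Task

The filter under the blue cover is due for a change. Press the blue cover down against its spring, twist it a quarter turn counter-clockwise (seen from above) to free it from its lugs, lift it off and set it down flat in the shallow grey tray with its grip upwards, without dropping it. Leave the red cover locked as it is.

Things in the scene. Friction and masses are not known exactly. Their poses are not given: they have to be found in the camera images.
- cover_blue: Blue bayonet cover, 0.15 kg, locked in its chamber. Origin: centre of underside, z up, x along the grip. Round hub 63 mm across, 28 mm high; on it an upright grip bar 50 long (x), 16 wide (y), 30 mm high with a white top line: take it from above, fingers closing along y. At its foot, in line with the bar, two steel ears, 6 mm thick, 18 wide, reach 40 mm from the axis.
- chamber_blue: Its fixed grey chamber, 102 mm across, rim at 64 mm. Origin: underside centre, z up. Locked: cover's underside 52 mm above this origin, bar along this x (white rim dots) +-8 deg. A spring lifts the cover: 5 N, 11 N pressed 9 mm, bottom at 14 mm. Press 7 mm or more (9 is good), stay down while turning; at 55 to 125 deg counter-clockwise (90: bar along y, green dots) it lifts straight off.
- tray: Fixed shallow square tray, aluminium grey with a dark floor, 170 x 170 mm outside, walls 5 mm thick and 16 mm high. Origin: centre of its underside on the table; x and y along its sides. Its inner floor is 5 mm above the origin.
- cover_red: The red cover, the same shape and axes as the blue one, locked in a like chamber of its own (underside 52 mm above the table): a bystander, leave it alone.
Not all that is in view belongs to the job. What is shaped like the chamber_blue but orange is not meant.

How it is judged (in metres and radians):
On the way, in this order (a step that is already met when the one before it is completed fails the run):
1. the blue cover is pressed down in its chamber, still unturned (z of cover_blue in the frame of chamber_blue below 0.0465 m and horizontal distance between cover_blue and chamber_blue below 0.01 m and angle between the x axis of cover_blue and the x axis of chamber_blue, either way round below 0.4 rad), for 0.05 s.
2. the blue cover is turned free of the lugs while still in its chamber (z of cover_blue in the frame of chamber_blue below 0.058 m and horizontal distance between cover_blue and chamber_blue below 0.01 m and angle between the x axis of cover_blue and the x axis of chamber_blue, either way round above 0.8 rad), for 0.05 s.
At the end, for the whole second after the job is handed in: The blue cover rests flat on the tray's floor (underside within about 5 mm of the floor, tilt under 8 degrees, grip upwards), wholly inside the tray's walls, released and still (z of cover_blue in the frame of tray between 0.002 and 0.01 m and x of cover_blue in the frame of tray between -0.055 and 0.055 m and y of cover_blue in the frame of tray between -0.055 and 0.055 m and angle between cover_blue's own z axis and vertical below 0.15 rad and linear speed of cover_blue below 0.02 m/s); the robot touches nothing.
It fails at once if the blue cover is let go (dropped) with its underside more than 75 mm above the table (height (world z) of cover_blue above 0.075 m and contact force between the fingers and cover_blue below 0.05 N).
It fails at once if the red cover is shifted by more than 10 mm or freed from its lugs (distance of cover_red from where it was at the start of the episode above 0.01 m or height (world z) of cover_red above 0.0542 m).
It also fails if it takes over 50 s, if anything falls off the work surface, if the arm or the gripper's body presses on something with over 40 N, if the wrist force passes 120 N, or if a joint passes its speed limit or range.

## Working session

There is one attempt and no reset: what is moved stays moved. The work goes in short steps, Python scripts to look and compute and a shell command to move; the robot and the scene stay as the last step left them, time stands still between calls to the robot, and variables do not carry over. Pictures are saved under pics/ and viewed, at most 10 in all, crops included, and the job is handed in when it is done.

```bash
mkdir -p pics; cat > h.py <<'E'
import numpy as np, cv2
from station import bot, viewer
def ray(s,u,v):
    f=240/np.tan(np.radians(s["vfov"])/2)
    K=np.array([[f,0,s["cx"]],[0,f,s["cy"]],[0,0,1.]])
    p=cv2.undistortPoints(np.array([[[u,v]]],float),K,np.array([s["k1"],0,0,0,0.]))[0,0]
    T=np.array(s["cam_to_world"]); d=T[:3,:3]@np.array([p[0],-p[1],-1]); return T[:3,3],d
def onz(s,u,v,z):
    o,d=ray(s,u,v); return o+d*(z-o[2])/d[2]
def save(s,n): cv2.imwrite("pics/"+n+".png",s["frame"][:,:,::-1])
def hsv(s): return cv2.cvtColor(s["frame"],cv2.COLOR_RGB2HSV)
E
python3 - <<'E'
from h import *
o=bot.get_obs(); print(o["clock"],o["tcp_pos"],o["ee_rot"],o["width"])
a=viewer.snapshot("scene");b=viewer.snapshot("side")
save(a,"scene1"); save(b,"side1")
for s in(a,b): print(s["vfov"],s["cx"],s["cy"],s["k1"],np.round(s["cam_to_world"],3).tolist())
E
```

```text
0.0 [0.22667732 0.60817885 0.22984789] [[-9.37049027e-01  3.49196859e-01 -8.21294426e-04]
 [ 3.49197803e-01  9.37045558e-01 -2.55263003e-03]
 [-1.21780094e-04 -2.67873370e-03 -9.99996405e-01]] 0.08511117900475322
42.153659654231504 319.75899610180903 243.92045299524264 -0.12384459045125668 [[-0.147, -0.701, 0.698, 1.144], [0.989, -0.095, 0.112, 0.113], [-0.012, 0.707, 0.707, 0.751], [0.0, 0.0, 0.0, 1.0]]
56.47891393332217 324.18721932408977 239.5987696232589 -0.11425639047903083 [[1.0, 0.022, -0.009, 0.451], [-0.023, 0.748, -0.663, -0.501], [-0.007, 0.663, 0.748, 0.671], [0.0, 0.0, 0.0, 1.0]]
```

View pics/scene1.png

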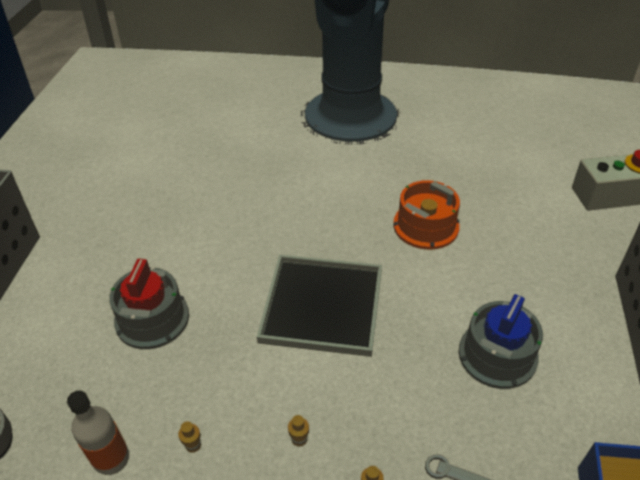

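View pics/side1.png

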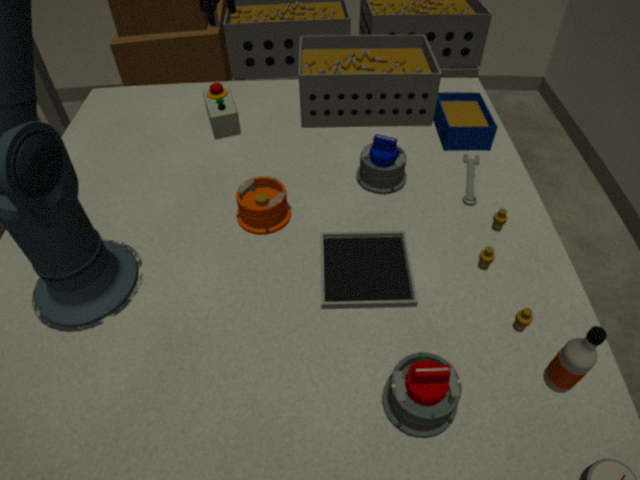

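The candidates are: blue cover at scene (508,326) / side (384,152), red cover at scene (142,290), orange empty chamber at (430,213), and blue bin at (620,465), which only shares the colour. I choose the blue cover in the grey chamber. Next I measure it and check with one crop.

```bash
python3 - <<'E'
from h import *
a=viewer.snapshot("scene");b=viewer.snapshot("side")
def tri(p,q):
    o1,d1=ray(a,*p);o2,d2=ray(b,*q)
    A=np.c_[d1,-d2];t=np.linalg.lstsq(A,o2-o1,rcond=None)[0]
    return (o1+d1*t[0]+o2+d2*t[1])/2, np.linalg.norm(o1+d1*t[0]-o2-d2*t[1])
cs=[]
for s,(x0,y0,x1,y1) in((a,(455,280,560,395)),(b,(350,125,415,200))):
    h=hsv(s);m=cv2.inRange(h,(110,100,40),(130,255,255));k=np.zeros_like(m);k[y0:y1,x0:x1]=m[y0:y1,x0:x1]
    M=cv2.moments(k,True);c=(M["m10"]/M["m00"],M["m01"]/M["m00"]);cs.append(c);print(c,M["m00"],onz(s,*c,.085))
print("blue tri",tri(*cs))
# tray dark floor
for s,seed in((a,(320,305)),(b,(367,268))):
    h=hsv(s);m=(h[:,:,2]<60).astype(np.uint8)
    n,l,st,ce=cv2.connectedComponentsWithStats(m);i=l[seed[1],seed[0]];print("tray",st[i],onz(s,*ce[i],.005))
    cn=cv2.findContours((l==i).astype(np.uint8),0,1)[0][0];q=cv2.approxPolyDP(cn,10,True)[:,0]
    print([np.round(onz(s,*p,.008)[:2],3).tolist() for p in q])
c=cv2.resize(a["frame"][280:400,430:590],None,fx=5,fy=5,interpolation=3);cv2.imwrite("pics/crop1.png",c[:,:,::-1])
E
```

```text
(507.9260410192666, 324.911124922312) 1609.0 [0.60581871 0.28159471 0.085     ]
(383.2596599690881, 151.1870170015456) 647.0 [0.59043523 0.26684321 0.085     ]
blue tri (array([0.59394998, 0.28539523, 0.07061592]), np.float64(0.00045197786290295997))
tray [ 264  262  113   84 7485] [0.53698535 0.01811192 0.005     ]
[[0.463, -0.06], [0.607, -0.059], [0.608, 0.094], [0.46, 0.093]]
tray [ 323  234   91   67 5517] [0.53618445 0.01566864 0.005     ]
[[0.457, 0.096], [0.458, -0.057], [0.615, -0.057], [0.614, 0.097]]
```

View pics/crop1.png

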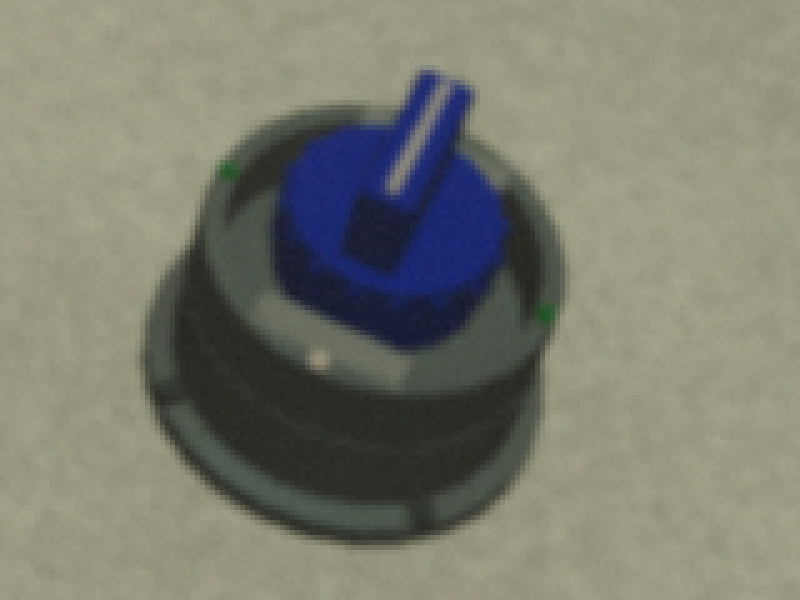

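The crop shows the blue cover locked in its grey chamber. The white bar line runs (388,190)–(440,85), the green dots are at (228,170) and (545,312), and a white dot is at (318,358).

```bash
python3 - <<'E'
from h import *
a=viewer.snapshot("scene")
P=lambda x,y,z: onz(a,430+(x-2)/5,280+(y-2)/5,z)
l1,l2=P(388,190,.110),P(444,80,.110); print("line",l1,l2,(l1+l2)/2,np.linalg.norm(l1-l2),np.degrees(np.arctan2(*(l1-l2)[1::-1])))
g1,g2,w=P(228,170,.064),P(545,312,.064),P(318,358,.064)
print("rim",(g1+g2)/2,np.linalg.norm(g1-g2),np.degrees(np.arctan2(*(g2-g1)[1::-1])),w,np.degrees(np.arctan2(*(w-(g1+g2)/2)[1::-1])))
o=bot.get_obs();R=np.array(o["ee_rot"]);print(np.degrees(np.arctan2(R[1,1],R[0,1])),o["joints"])
print(R.T@(np.r_[.594,.285,.2]-o["tcp_pos"])*100)
E
```

```text
line [0.61391784 0.27502061 0.11      ] [0.57358757 0.29259152 0.11      ] [0.59375271 0.28380606 0.11      ] 0.043991674353216687 -23.54158399699889
rim [0.59385444 0.28457459 0.064     ] 0.09426723092532022 65.59141698543344 [0.63637712 0.26445827 0.064     ] -25.317546994376706
69.56513153696733 [-75.16329445  21.96545348   2.511907    91.5974214   -1.02493897
  66.52946113  -2.85899275]
[-45.70752847 -17.50823585   3.0842691 ]
```

Line centre and rim centre agree at (0.594, 0.2845), and the sizes fit: dots 94 mm apart, line 44 mm. Bar is at -24°, so I move above it now.

```bash
python3 -m handwheel '[[[-4.5,-1.7,0,0,0,0],[-5.2,-2,0,0,0,0.02],[-5.2,-2,0,0,0,0.02],[-5.2,-2,0,0,0,0.02],[-5.2,-2,0,0,0,0],[-5.2,-2,0,0,0,0],[-5.2,-2,1,0,0,0],[-4.5,-1.7,1,0,0,0]]]' 6 80
python3 - <<'E'
from h import *
o=bot.get_obs();R=np.array(o["ee_rot"]);print(np.degrees(np.arctan2(R[1,1],R[0,1])),o["joints"])
print(R.T@(np.r_[.594,.2845,.2]-o["tcp_pos"])*100)
E
```

```text
clock: 1.25
tcp_pos: [0.5405, 0.3104, 0.2113]
ee_rot: [[-0.914, 0.406, 0.001], [0.406, 0.914, 0.0], [-0.001, 0.0, -1.0]]
force: [-0.1, -0.0, -0.1]
width: 0.0599
grasp_force: 0.0
66.04330783456608 [-45.07697983  20.30155667  14.12701653  97.12861066  -5.41636754
  63.19341668  36.69245525]
[-5.93857854 -0.19542378  1.13769343]
```

```bash
python3 -m handwheel '[[[-3,-0.1,0,0,0,0],[-2.9,-0.1,1,0,0,0],[0,0,0,0,0,0],[0,0,0,0,0,0]]]' 6 80
python3 - <<'E'
from h import *
o=bot.get_obs();print(o["joints"])
s=viewer.snapshot("wrist");save(s,"wrist1")
h=hsv(s);m=cv2.inRange(h,(110,100,40),(130,255,255));M=cv2.moments(m,True);print(M["m10"]/M["m00"],M["m01"]/M["m00"])
g=cv2.inRange(h,(50,100,40),(80,255,255));n,l,st,ce=cv2.connectedComponentsWithStats(g)
for i in range(1,n):
  if st[i,4]>4: print(st[i],ce[i],onz(s,*ce[i],.064))
E
```

```text
clock: 1.75
tcp_pos: [0.5911, 0.2876, 0.201]
ee_rot: [[-0.915, 0.404, -0.001], [0.404, 0.915, 0.0], [0.001, -0.0, -1.0]]
force: [-0.5, 0.7, -0.4]
width: 0.0599
grasp_force: 0.0
[-40.985089    24.63471383  14.92894815  92.59090271  -6.94290594
  63.73628756  41.8924376 ]
329.8136548700282 237.65800187911054
[250 226   9   8  54] [253.87037037 229.7037037 ] [0.57396511 0.23903921 0.064     ]
[383 229   8   8  52] [386.36538462 232.15384615] [0.61420854 0.32561727 0.064     ]
```

View pics/wrist1.png

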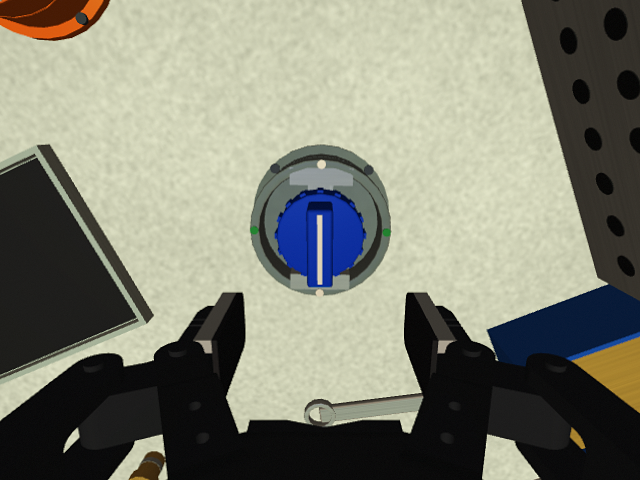

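Wrist view: bar upright at column 320 (rows 203–287) midway between the fingers, green dots at (254,230) and (386,232), so the centre is (0.594, 0.2825). I descend and grip.

```bash
python3 -m handwheel '[[[-0.4,-0.3,3,0,0,0],[0,0,4,0,0,0],[0,0,3,0,0,0],[0,0,1.5,0,0,0],[0,0,0,0,0,0]]]' 6 80 && python3 -m handwheel '[[[0,0,0,0,0,0],[0,0,0,0,0,0],[0,0,0,0,0,0],[0,0,0,0,0,0],[0,0,0,0,0,0],[0,0,0,0,0,0]]]' 0 80
```

```text
clock: 2.42
tcp_pos: [0.5931, 0.2832, 0.0856]
ee_rot: [[-0.915, 0.403, -0.002], [0.403, 0.915, -0.0], [0.002, -0.001, -1.0]]
force: [0.1, -1.2, -0.0]
width: 0.0599
grasp_force: 0.0
clock: 3.18
tcp_pos: [0.5954, 0.2827, 0.087]
ee_rot: [[-0.914, 0.405, 0.002], [0.405, 0.914, 0.001], [-0.001, 0.002, -1.0]]
force: [0.4, -0.7, 3.4]
width: 0.0144
grasp_force: 81.0
```

```bash
python3 -m handwheel '[[[0,0,0.4,0,0,0],[0,0,0.4,0,0,0],[0,0,0.25,0,0,0],[0,0,0,0,0,0],[0,0,0,0,0,0]]]' && python3 - <<'E'
from h import *
o=bot.get_obs();print(o["joints"],o["torque"])
a=viewer.snapshot("wrist");save(a,"w2")
E
```

```text
clock: 3.8
tcp_pos: [0.5955, 0.2828, 0.0776]
ee_rot: [[-0.914, 0.405, 0.002], [0.405, 0.914, 0.001], [-0.001, 0.002, -1.0]]
force: [-0.8, -0.4, 9.4]
width: 0.0146
grasp_force: 81.9
[-39.28612026  32.62039392  13.50360918  97.01475059  -9.29048988
  51.34859627  44.08336691] [-0.20773389  0.31022825  0.0202616 ]
```

Force rose to about 10 N over 9.4 mm, so the cover is pressed. Now the counter-clockwise turn, which is negative about the tool's downward z.

```bash
python3 -m handwheel '[[[0,0,0,0,0,-0.1],[0,0,0,0,0,-0.15],[0,0,0,0,0,-0.15],[0,0,0,0,0,-0.15],[0,0,0,0,0,-0.15],[0,0,0,0,0,-0.15],[0,0,0,0,0,0],[0,0,0,0,0,0]]]'
```

```text
clock: 4.85
tcp_pos: [0.5961, 0.2841, 0.0781]
ee_rot: [[-0.907, -0.42, 0.004], [-0.42, 0.907, 0.003], [-0.005, 0.001, -1.0]]
force: [0.4, 1.2, 9.8]
width: 0.0142
grasp_force: 81.9
```

```bash
python3 -m handwheel '[[[0,0,0,0,0,-0.14],[0,0,0,0,0,-0.14],[0,0,0,0,0,-0.14],[0,0,0,0,0,-0.14],[0,0,0,0,0,-0.14],[0,0,0,0,0,0],[0,0,0,0,0,0]]]'; python3 - <<'E'
from h import *
o=bot.get_obs();print(o["joints"],o["torque"])
a=viewer.snapshot("scene")
c=cv2.resize(a["frame"][260:400,430:590],None,fx=4,fy=4,interpolation=3);cv2.imwrite("pics/turned.png",c[:,:,::-1])
E
```

```text
clock: 5.72
tcp_pos: [0.5959, 0.2845, 0.0781]
ee_rot: [[-0.423, -0.906, 0.003], [-0.906, 0.423, 0.003], [-0.004, -0.002, -1.0]]
force: [-0.8, 1.2, 10.1]
width: 0.0143
grasp_force: 81.9
[-24.28794877  32.27524478  -6.24287804  96.12512086   4.15988682
  51.56119886 122.82261946] [0.12429863 0.2018413  0.09520757]
```

View pics/turned.png

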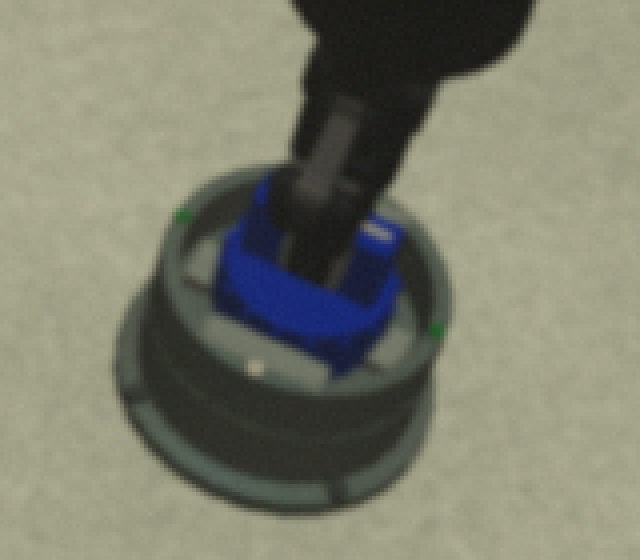

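The crop shows the bar pointing along the green dots, (183,215) to (437,330), with the ears clear of the lugs. Lift straight up.

```bash
python3 -m handwheel '[[[0,0,-0.5,0,0,0],[0,0,-1,0,0,0],[0,0,-1.5,0,0,0],[0,0,-2,0,0,0],[0,0,-2.5,0,0,0],[0,0,-2,0,0,0],[0,0,0,0,0,0]]]'; python3 - <<'E'
from h import *
o=bot.get_obs();R=np.array(o["ee_rot"]);print(o["joints"])
print(R.T@(np.r_[.5365,.0185,.17]-o["tcp_pos"])*100)
a=viewer.snapshot("side");c=cv2.resize(a["frame"][60:220,300:500],None,fx=4,fy=3.7,interpolation=3);cv2.imwrite("pics/lift.png",c[:590,:,::-1])
E
```

```text
clock: 6.65
tcp_pos: [0.5958, 0.283, 0.1734]
ee_rot: [[-0.424, -0.906, 0.004], [-0.906, 0.424, 0.002], [-0.003, -0.003, -1.0]]
force: [0.0, 0.1, -1.8]
width: 0.0145
grasp_force: 80.3
[-24.0012198   26.04068971  -6.49828339  92.94601348   3.27371792
  60.94420875 123.49410101]
[26.4718559  -5.84272318  0.25884752]
```

View pics/lift.png

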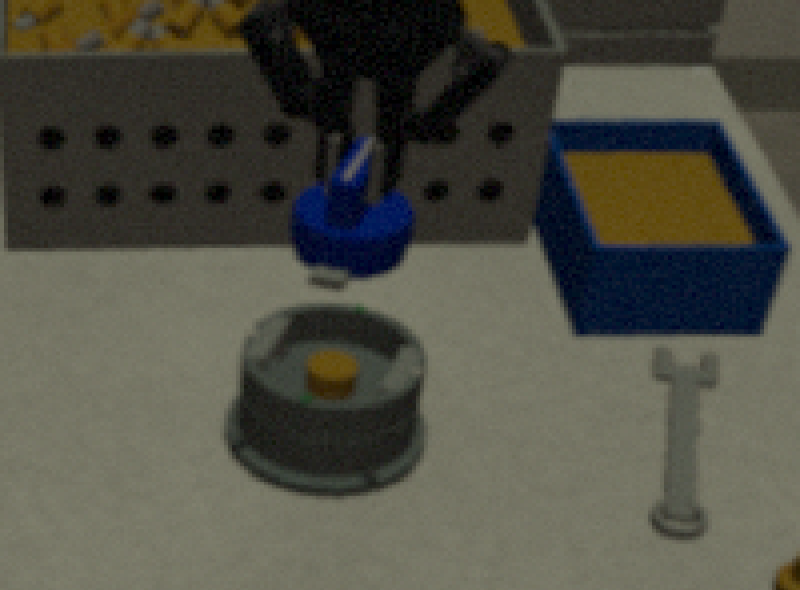

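The side crop shows the cover hanging level at (352,215), clear of the empty chamber at (330,390). Carry it to the tray.

```bash
python3 -m handwheel '[[[2,-0.5,0,0,0,0],[3.8,-0.8,0,0,0,0],[4.2,-0.9,0,0,0,0],[4.2,-0.9,0,0,0,0],[4.2,-0.9,0,0,0,0],[3.8,-0.9,0,0,0,0],[2.5,-0.6,0,0,0,0],[1.5,-0.3,0,0,0,0]]]' && python3 - <<'E'
from h import *
o=bot.get_obs();R=np.array(o["ee_rot"]);print(o["joints"],R.T@(np.r_[.536,.018,.04]-o["tcp_pos"])*100)
E
```

```text
clock: 7.7
tcp_pos: [0.5339, 0.017, 0.1695]
ee_rot: [[-0.427, -0.904, -0.003], [-0.904, 0.427, -0.001], [0.003, 0.002, -1.0]]
force: [0.1, 0.4, -1.5]
width: 0.014
grasp_force: 80.3
[ -5.21446827  13.55317229  -1.20279292 110.6814511    0.40806268
  55.95247844 148.08876857] [-0.21618475 -0.17319874 12.95201053]
```

```bash
python3 -m handwheel '[[[0,0,2,0,0,0],[0,0,3.5,0,0,0],[0,0,3.5,0,0,0],[0,0,2,0,0,0],[0,0,0.8,0,0,0],[0,0,0.3,0,0,0],[0,0,0,0,0,0],[0,0,0,0,0,0]]]'; python3 - <<'E'
from h import *
a=viewer.snapshot("side");c=cv2.resize(a["frame"][190:320,290:450],None,fx=4.5,fy=4.5,interpolation=3);cv2.imwrite("pics/tray.png",c[:,:,::-1])
E
```

```text
clock: 8.7
tcp_pos: [0.5369, 0.0206, 0.0508]
ee_rot: [[-0.424, -0.906, 0.002], [-0.906, 0.424, 0.0], [-0.001, -0.002, -1.0]]
force: [0.3, 0.5, -1.7]
width: 0.0142
grasp_force: 80.2
```

View pics/tray.png

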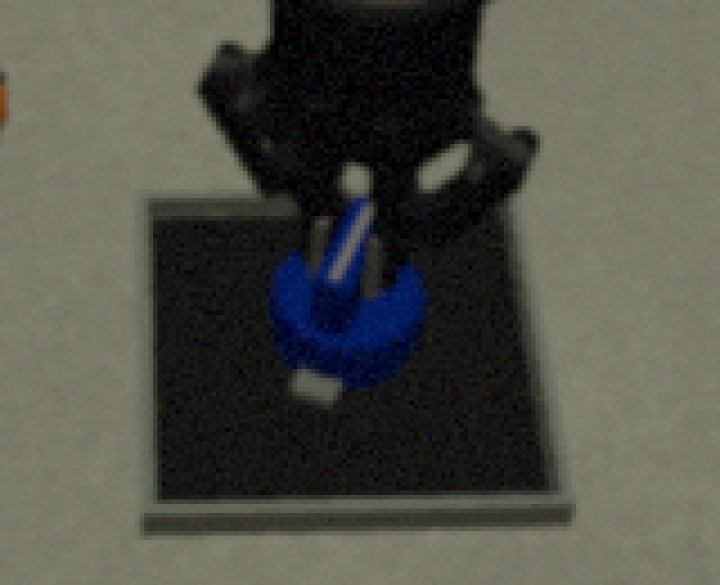

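The cover at (345,310) is over the middle of the tray, with a good margin to the walls. Lower it until the floor pushes back.

```bash
python3 -m handwheel '[[[0,0,0.4,0,0,0],[0,0,0.3,0,0,0],[0,0,0.2,0,0,0],[0,0,0,0,0,0],[0,0,0,0,0,0]]]'
```

```text
clock: 9.38
tcp_pos: [0.5357, 0.0205, 0.0408]
ee_rot: [[-0.424, -0.906, -0.001], [-0.906, 0.424, -0.0], [0.0, 0.0, -1.0]]
force: [-1.3, -0.4, 1.1]
width: 0.0141
grasp_force: 80.6
```

```bash
python3 -m handwheel '[[[0,0,0.1,0,0,0],[0,0,0.05,0,0,0],[0,0,0,0,0,0],[0,0,0,0,0,0]]]'
```

```text
clock: 9.88
tcp_pos: [0.5357, 0.0204, 0.0407]
ee_rot: [[-0.424, -0.906, -0.001], [-0.906, 0.424, -0.0], [0.001, 0.001, -1.0]]
force: [-6.1, -0.4, 11.1]
width: 0.0143
grasp_force: 82.2
```

```bash
python3 -m handwheel '[[[0,0,-0.1,0,0,0],[0,0,0,0,0,0],[0,0,0,0,0,0],[0,0,0,0,0,0],[0,0,0,0,0,0]]]' 5 && python3 -m handwheel '[[[0,0,-1,0,0,0],[0,0,-2,0,0,0],[0,0,-4,0,0,0],[0,0,-5,0,0,0],[0,0,-3,0,0,0],[0,0,0,0,0,0],[0,0,0,0,0,0],[0,0,0,0,0,0]]]'; python3 - <<'E'
from h import *
a=viewer.snapshot("side");c=cv2.resize(a["frame"][190:320,290:450],None,fx=4.5,fy=4.5,interpolation=3);cv2.imwrite("pics/placed.png",c[:,:,::-1])
E
```

```text
clock: 10.5
tcp_pos: [0.5359, 0.0205, 0.0401]
ee_rot: [[-0.424, -0.906, -0.0], [-0.906, 0.424, -0.0], [0.0, 0.0, -1.0]]
force: [-0.2, 0.1, 0.8]
width: 0.05
grasp_force: 0.0
clock: 11.5
tcp_pos: [0.5345, 0.0204, 0.1885]
ee_rot: [[-0.424, -0.906, -0.004], [-0.906, 0.424, -0.0], [0.002, 0.003, -1.0]]
force: [-0.3, 0.4, 0.1]
width: 0.0499
grasp_force: 0.0
```

View pics/placed.png

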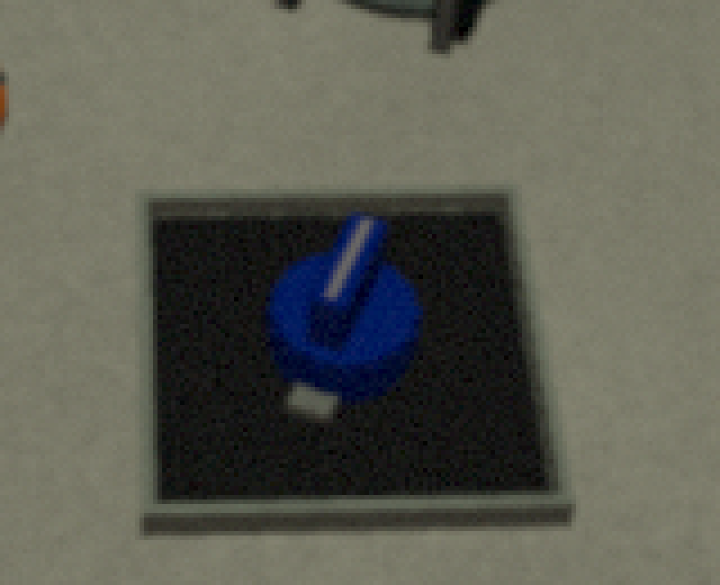

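The cover stands flat in the tray at (343,320), grip up, and the gripper is clear above it. I hand in.

```bash
python3 -c "
from station import bot
print(bot.hand_in())"
```

```text
the job is handed in; nothing more can be done
None
```

The blue cover was pressed, turned a quarter turn counter-clockwise, lifted off and set flat, grip up, near the centre of the tray; the red cover was left alone, and the job was handed in at about 11.5 s (no verdict was shown).

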